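# Set the deburring machine's control desk

## Robot

A 6-joint arm with a two-finger parallel gripper is mounted at the origin on the work surface. World frame = base frame: x ahead of the robot, y to its left, z up, the work surface at z = 0. Lengths are in mm, angles in rad, forces in N, time in s.
With the tool pointing down it reaches from about 350 to 975 mm from the base axis. Payload 7.1 kg.
Tool frame: the origin (TCP) lies on the front face of the gripper's body, between the roots of the fingers; the fingertips stand 80 mm ahead of it and the grasp point (between the pads) lies 61 mm ahead of it (env.tips_ahead is the distance from the TCP to the fingertips, in mm); z points along the fingers, y is the line along which they close (so a half turn about z gives the same grasp; the last joint's range is limited). The gripper opens to 88 mm and grips with 3 to 60 N. Pads are 20 mm wide; open, the fingers measure 115 mm over their backs; the gripper's body (75 mm by 178 mm) begins 61 mm behind the grasp point.
Start: joints at [-1.287, 0.423, 1.63, -0, 1.089, -0.019], TCP at [186.389, -596.544, 302.675] pointing down, gripper open.
Joint ranges: [-3, 3], [-0.9, 2.11], [0.09, 2.58], [-1.31, 4.45], [0.11, 2.69], [-2.54, 2.54]. Speed limits (rad/s): [2.39, 2.39, 3.01, 3.14, 3.14, 3.14].

## Interface

Orientations are given as a unit quaternion [x, y, z, w].
In Python, from station import env, set_gripper, viewer, workorder gives the robot as it stands. Calls block until the motion is done:
- env.reach(position, orientation): joint-space move of the TCP to a pose.
- env.move_l(position, rot=None, rate=150, f_stop=None): straight line of the TCP; rot=None keeps the orientation; rate is the mean speed in mm/s. With f_stop (N) it stops when the force on the tool has changed by that much, and returns True; else False.
- env.move_joints(angles): joint-space move.
- set_gripper(opening): finger opening in mm; the grip force is fixed at half the most; returns when the fingers have stopped.
- env.hold(seconds).
- env.ik(position, orientation): joint angles nearest the present ones, or None.
- env.read_state(): the state.
- viewer.camera(name): name is "scene" or "top" or "wrist"; returns the picture (420x560x3 uint8, blue, green, red); there is no depth.
- viewer.camera_params(name): a dict with "fx", "fy", "cx", "cy" (pixels), "pose" (4x4, takes a point from camera to world coordinates); the wrist camera has in their place "tool_from_camera" (4x4, takes a point from camera to tool coordinates, whose origin is the TCP and whose axes are the flange's). Camera axes: x right, y up, looking along -z (the intrinsics and any distortion apply to the point x, -y, -z); pixel columns grow to the right and rows downward; lengths in mm; the calibration is good to about 2 mm. The wrist camera is an equidistant fisheye: a pixel r from the principal point sees the ray r / f radians off the axis. A picture is of the moment at which its call begins: read the wrist's pose just before it. camera_params takes no time and is no camera call.
A pose or a line that the arm cannot do raises env.IKError and nothing moves.
- workorder.sign_off(): hands the job in; it is judged then, once.
The state is a dict: "time_s": time; "qpos": joint angles; "dq": joint speeds; "tau": joint torques, N m; "tool_pos": TCP position; "orientation": TCP orientation; "force": force on the tool from outside, world axes, zero at the start; "wrist_torque": the same for the moment, N m; "width": finger opening in mm; "grip_force": force on a finger pad.
Only numpy, scipy, OpenCV 4.12 (cv2) and the standard library are available. Lean on these libraries where they do the work, as an engineer would, in place of code of your own. Each camera call takes 0.05 s, during which the arm holds its last target. There are 200 camera calls.

## Task

Set up the deburring machine for the next batch on its sloping control desk: first turn the black selector knob until its pointer end (white line) stands at the green dot, then slide the yellow slider along its track until the black line across it is in line with the tip of the blue arrow. Do not shift the blue arrow, do not press the red emergency-stop button, and leave the loose things on the desk and bench where they are.

Things in the scene. Friction and masses are not known exactly. Their poses are not given: they have to be found in the camera images.
- console: the control desk, a fixed white wedge 300 deep (x) x 400 wide (y) x 181 mm high with a dark control panel; origin under its centre, x points away from the operator/robot, y left, z up. The panel slopes 30 degrees: it rises along the desk's +x, from 45 mm high at x = -150 mm to 181 mm high at x = +85 mm; then comes a level ledge. Panel normal in desk axes: (-0.5, 0, 0.866)
- selector (a joint): angle of the selector knob in rad, range 0 to 2.0, grows clockwise seen along the panel normal from above; 0 points at the white dot, 0.5 at yellow, 1.0 at orange, 1.5 at the GREEN dot. It is stiff (about 0.1 N m) and stays where it is left
- selector_grip (a point): point on the selector knob's axis to grip at: 39 mm above the panel, 15 mm below the knob's top. The knob is a black bar 62 mm long, 16 mm wide, 40 mm high (above a black disc of 64 mm diameter whose top is 16 mm above the panel); a white line on its top marks the pointer end. z is the panel normal, x runs along the bar to the pointer end, y across it
- green_dot (a point): centre of the green dot, 13 mm across, on the panel 51 mm from the selector's axis; the rightmost of four dots (white, yellow, orange, green from left to right)
- slider (a joint): position of the slider grip along its track in m, 0 (right end, desk -y) to 0.15 (left end, desk +y); it takes about 2 N to move and stays where it is left
- slider_top (a point): centre of the top of the slider grip: a yellow upright block 50 mm (up the slope) x 24 mm (along the track) x 48 mm high above its track, top 54 mm above the panel, with a black line across its middle. Axes: y along the track (desk +y), x up the slope, z the panel normal
- arrow (a joint): position of the blue arrow marker along the same direction, m, on the same scale as the slider: the black line is in line with the arrow when both joints are equal
- arrow_tip (a point): tip of the blue arrow marker (40 x 30 x 10 mm high, its top 12 mm above the panel), beside the track on its upper side and pointing down the slope at the track; tip 28 mm up the slope from the track's centre line. Axes as slider_top
- estop (a joint): travel of the red emergency-stop mushroom button (40 mm diameter, 22 mm high, yellow collar) at the upper right of the panel; 0 is not pressed, 0.006 m is fully pressed
- housing_part: bystander: loose U-shaped machined aluminium part, 50 x 75 x 40 mm high, on the desk's rear ledge (181 mm high); origin under its centre
- caliper_case: bystander: loose grey flat case lying on the bench near one side of the desk, 230 (its x) x 85 x 28 mm high; origin under its centre
- bottle: bystander: loose blue bottle, 64 mm diameter, 150 mm high, standing on the bench beside the desk; origin under its centre
- flange: bystander: loose round aluminium flange with a hub, 90 mm diameter, 45 mm high, on the bench beside the desk; origin under its centre
- scraper: bystander: loose deburring tool with an orange handle, about 190 mm long along its x, lying on the bench between robot and desk; origin under its centre

How it is judged (in metres and radians):
On the way, in this order (a step that is already met when the one before it is completed fails the run):
1. the selector points at the green dot (value of joint selector between 1.34 and 1.66 rad), for 0.2 s.
2. the slider's black line is in line with the blue arrow's tip (y of slider_top in the frame of arrow_tip between -0.006 and 0.006 m), for 0.2 s.
At the end, for the whole second after the job is handed in: The selector's pointer is within 0.16 rad of the green dot (joint 1.34 to 1.66) and the slider's black line within 6 mm of the blue arrow's tip along the track, both at rest (all of step 1 and all of step 2 and velocity of joint slider between -0.005 and 0.005 m/s and velocity of joint selector between -0.05 and 0.05 rad/s); the robot touches nothing.
It fails at once if the blue arrow is shifted by more than 4 mm (distance of arrow_tip from where it was at the start of the episode above 0.004 m).
It fails at once if the emergency stop is pressed by more than 3 mm (value of joint estop above 0.003 m).
It fails at once if a loose bystander is moved by more than 20 mm (distance of any of housing_part, caliper_case, bottle, flange, scraper from where it was at the start of the episode above 0.02 m).
It also fails if it takes over 50 s, if anything falls off the work surface, if the arm or the gripper's body presses on something with over 40 N, if the wrist force passes 120 N, or if a joint passes its speed limit or range.

## Working session

There is one attempt and no reset: what is moved stays moved. The work goes in short steps, each a Python script; the robot and the scene stay as the last script left them, time stands still between calls to the robot, and variables do not carry over. Pictures are saved under pics/ and viewed, at most 10 in all, crops included, and the job is handed in when it is done.

```bash
ls; mkdir -p pics; python3 - <<'E'
from station import env,viewer
import cv2
for n in ("scene","top"):
    cv2.imwrite(f"pics/{n}0.png",viewer.camera(n)); p=viewer.camera_params(n); print({k:(v if k!='pose' else v) for k,v in p.items()})
print(viewer.camera_params("wrist")); print(env.read_state())
E
```

```text
pics
{'fx': 466.39043149520245, 'fy': 466.39043149520245, 'cx': 278.77946889903274, 'cy': 206.5267880707796, 'pose': array([[ 4.26560082e-01, -7.60997808e-01,  4.88803469e-01,
         1.32240006e+03],
       [ 9.04358289e-01,  3.66934834e-01, -2.17933276e-01,
        -3.62713393e+02],
       [-1.35122741e-02,  5.35015105e-01,  8.44734429e-01,
         1.37919737e+03],
       [ 0.00000000e+00,  0.00000000e+00,  0.00000000e+00,
         1.00000000e+00]])}
{'fx': 450.2060712784996, 'fy': 450.2060712784996, 'cx': 273.16166003518657, 'cy': 212.98361222263327, 'pose': array([[-7.53442210e-03,  9.79253192e-01, -2.02500417e-01,
         3.38304902e+02],
       [-9.99957608e-01, -6.30633188e-03,  6.70915693e-03,
        -4.50254058e+01],
       [ 5.29292850e-03,  2.02542382e-01,  9.79259194e-01,
         1.38780168e+03],
       [ 0.00000000e+00,  0.00000000e+00,  0.00000000e+00,
         1.00000000e+00]])}
{'fx': 325.19226210127806, 'fy': 325.19226210127806, 'cx': 279.13452461588594, 'cy': 203.82566265150703, 'tool_from_camera': array([[ 1.08163139e-03,  9.66344128e-01,  2.57250572e-01,
    
[... 268 characters left out ...]
00e+00]])}
{'time_s': 0.1, 'qpos': array([-1.28697755e+00,  4.23752260e-01,  1.63057507e+00,  2.57852621e-06,
        1.08859595e+00, -1.90161797e-02]), 'dq': array([-0.00020484, -0.00133362, -0.00227185, -0.00120641, -0.00010803,
        0.00051782]), 'tau': array([-1.78349178e-04, -5.45613277e+01, -2.74325645e+01,  6.45362749e-02,
        1.88004639e-02, -4.87894908e-06]), 'tool_pos': array([ 186.30259723, -596.19487104,  302.00207793]), 'orientation': array([ 9.88558131e-01,  1.50838918e-01, -8.66997240e-05, -6.59643944e-04]), 'force': array([0.18194109, 0.11083446, 0.13545334]), 'wrist_torque': array([ 0.01786744, -0.01069943, -0.02389826]), 'grip_force': 0.0, 'width': 87.72450581158806}
```

View pics/scene0.png

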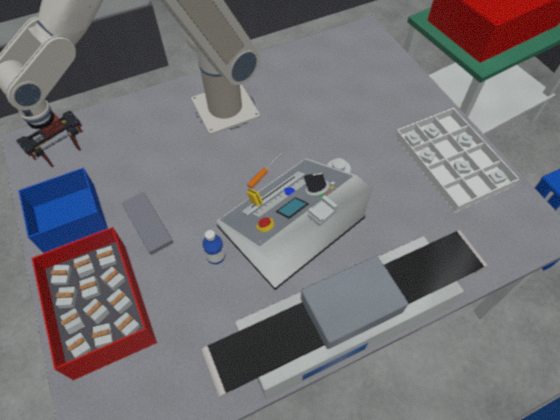

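View pics/top0.png

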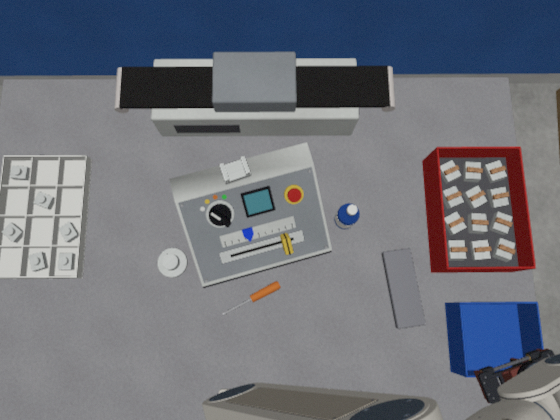

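The scene view shows the robot at top left and the desk in the middle. In the top view the desk spans about (173-330, 147-285), with the knob at about (220,214), the slider at (287,243) and the arrow at (247,233). Next I'll enlarge the desk.

```bash
python3 - <<'E'
import cv2
a=cv2.imread("pics/top0.png")[140:290,165:340]; cv2.imwrite("pics/c1.png",cv2.resize(a,None,fx=4,fy=4,interpolation=cv2.INTER_CUBIC))
E
```

```text
(no output)
```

View pics/c1.png

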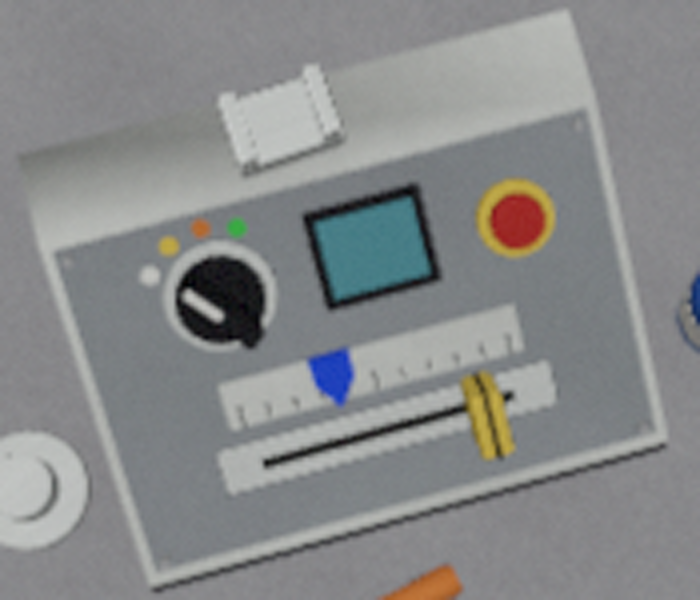

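The enlarged crop shows these positions:

| Feature | Crop pixel |
|---|---|
| Desk front edge | (150,577) to (662,433) |
| Rear corners | (18,156), (568,10) |
| Ridge | (40,250), (594,106) |
| Dots: white | (149,275) |
| Dots: yellow | (169,246) |
| Dots: orange | (201,229) |
| Dots: green | (237,228) |
| Knob line | (184,293) to (222,319) |
| Arrow tip | (341,404) |
| Slider top line | about (479,374) to (493,424) |

```bash
cat > h.py <<'E'
import numpy as np
from scipy.optimize import least_squares
from scipy.spatial.transform import Rotation as R
from station import viewer
P=viewer.camera_params("top"); T=P["pose"]
def full(c): return np.array(c,float)/4+[165-.375,140-.375]
def proj(p):
    c=(np.asarray(p,float)-T[:3,3])@T[:3,:3]
    return np.stack([P["cx"]+P["fx"]*c[...,0]/-c[...,2],P["cy"]-P["fy"]*c[...,1]/-c[...,2]],-1)
D=np.array([[-150,200,45],[-150,-200,45],[150,200,181],[150,-200,181],[85,200,181],[85,-200,181]],float)
C=full([[150,577],[662,433],[18,156],[568,10],[40,250],[594,106]])
def w(d,q): return d@R.from_euler("z",q[2]).as_matrix().T+[q[0],q[1],0]
s=least_squares(lambda q:(proj(w(D,q))-C).ravel(),[500,0,.2])
Q=s.x; RD=R.from_euler("z",Q[2]).as_matrix()
c,sn=np.cos(np.pi/6),.5
RP=RD@np.array([[c,0,-sn],[0,1,0],[sn,0,c]]) # panel frame axes: up slope, desk y, normal
OP=w(np.array([-150,0,45.]),Q)  # panel origin: front edge centre
def panel(px,h): # crop px -> (u,v) on plane h above panel
    f=full(px); d=T[:3,:3]@[(f[0]-P["cx"])/P["fx"],-(f[1]-P["cy"])/P["fy"],-1]
    a=RP.T@(T[:3,3]-OP); b=RP.T@d; return (a+b*(h-a[2])/b[2])[:2]
def world(u,v,h): return OP+RP@[u,v,h]
E
python3 - <<'E'
from h import *
print(Q,s.fun.reshape(-1,2).round(1))
n=lambda *a:panel(*a).round(1)
dots=[panel(p,0) for p in [(149,275),(169,246),(201,229),(237,228)]]
print("dots",np.round(dots,1))
# circle of radius 51 thru dots
f=least_squares(lambda x:[np.hypot(*(d-x))-51 for d in dots],np.mean(dots,0)-[40,0]);print("axis",f.x,f.fun)
A=f.x
print("base disc",n((219,296),8))
print("dot ang",[np.round(np.arctan2(*(d-A)),3) for d in dots])
a,b=panel((184,293),54),panel((222,319),54);print("line",a,b,np.arctan2(*(a-b)),np.arctan2(*(a-A)))
print("tip",n((341,404),12),"slider line",n((479,374),54),n((493,424),54), "track",n((266,463),6),n((512,396),6))
print("estop",n((517,220),20),"R",RP)
E
```

```text
[5.94656762e+02 4.01422128e+00 2.63904689e-01] [[-0.5  2.2]
 [ 1.4  2. ]
 [-0.5 -0. ]
 [ 0.1  0.1]
 [-0.7 -1.6]
 [ 0.2 -2.7]]
dots [[229.2 133.3]
 [245.7 114.2]
 [251.5  89.7]
 [245.5  65.5]]
axis [200.74691806  90.55643801] [ 0.30524741 -0.23700707 -0.22331063  0.30219668]
base disc [203.6  90.2]
dot ang [np.float64(0.587), np.float64(1.086), np.float64(1.588), np.float64(2.081)]
line [226.13944853 109.40995907] [201.48494501  89.95426223] 0.9027164552132417 0.9321235108209232
tip [102.8  28. ] slider line [113.6 -70.3] [ 74.3 -71.5] track [71.6 91.6] [ 71.  -93.6]
estop [ 204.2 -124.5] R [[ 0.83604256 -0.26085203 -0.4826894 ]
 [ 0.22590449  0.96537879 -0.13042602]
 [ 0.5         0.          0.8660254 ]]
```

```bash
cat >> h.py <<'E'
def quat(th=0.): # tool x at angle th from up-slope, clockwise seen from above (toward desk right)
    x=RP@[np.cos(th),-np.sin(th),0]; z=-RP[:,2]; return R.from_matrix(np.stack([x,np.cross(z,x),z],1)).as_quat()
E
python3 - <<'E'
from h import *; from station import env,set_gripper
import cv2,json
p0=env.read_state(); t=world(130,20,270)
for a in np.arange(-2,2.1,.5):
    q=env.ik(world(200.7,90.5,130),quat(a)); print(a,None if q is None else np.round(q,2))
print(t,env.ik(t,quat()))
env.move_l(p0["tool_pos"]+[0,0,180])
env.reach(t,quat()); env.hold(.5)
s=env.read_state(); im=viewer.camera("wrist"); cv2.imwrite("pics/w1.png",im)
json.dump([s["tool_pos"].tolist(),s["orientation"].tolist()],open("w1.json","w"))
print(s["time_s"],s["tool_pos"])
E
```

```text
-2.0 [ 0.09  0.25  2.12  0.33  0.27 -0.89]
-1.5 [ 0.09  0.25  2.12  0.33  0.27 -0.39]
-1.0 [0.09 0.25 2.12 0.33 0.27 0.11]
-0.5 [0.09 0.25 2.12 0.33 0.27 0.61]
0.0 [0.09 0.25 2.12 0.33 0.27 1.11]
0.5 [0.09 0.25 2.12 0.33 0.27 1.61]
1.0 [0.09 0.25 2.12 0.33 0.27 2.11]
1.5 None
2.0 None
[422.99229775 -21.65344916 343.82685902] [-0.2014631  -0.08303521  2.23463819  0.43819807  0.55719007  0.78206321]
4.2667 [423.00558327 -21.71469017 343.82993158]
```

View pics/w1.png

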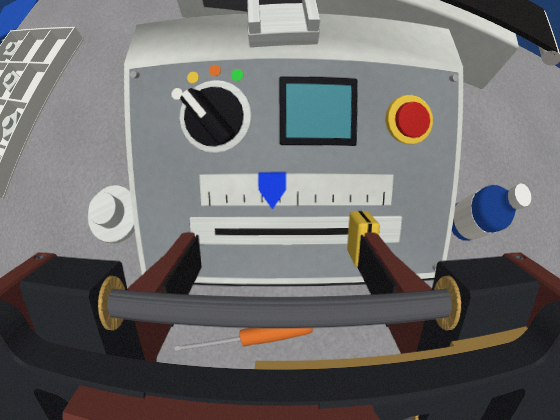

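The wrist view shows the dots at about (177,94), (193,77), (215,71) and (237,75), the arrow tip at (272,208), and the slider top around (365,225). I'll enlarge this area too.

```bash
python3 - <<'E'
import cv2
a=cv2.imread("pics/w1.png"); z=lambda b,k:cv2.resize(b,None,fx=k,fy=k,interpolation=cv2.INTER_CUBIC)
cv2.imwrite("pics/c2.png",z(a[60:160,150:260],5)); cv2.imwrite("pics/c3.png",z(a[165:275,240:400],5)) 
E
```

```text
(no output)
```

View pics/c2.png

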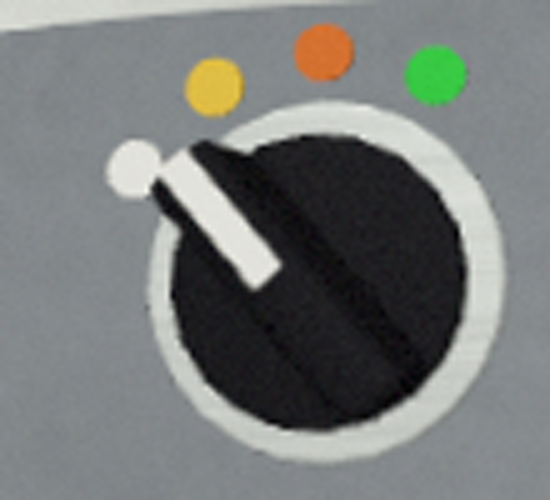

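View pics/c3.png

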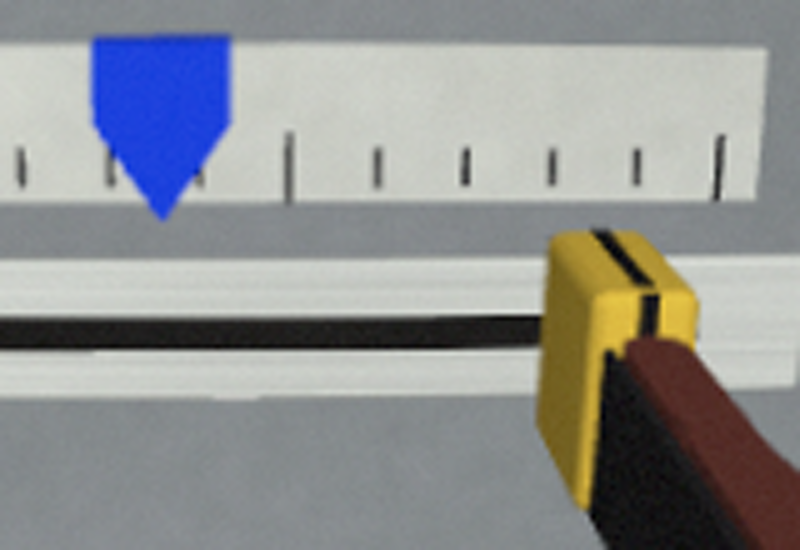

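The crops show these positions:

| Feature | Crop | Pixel |
|---|---|---|
| Dots | c2 | (134,169), (214,87), (324,52), (436,74) |
| Knob line | c2 | (173,161) to (269,278) |
| Arrow tip | c3 | (164,221) |
| Slider line at the upper top edge | c3 | (650,296) |

```bash
cat >> h.py <<'E'
W=viewer.camera_params("wrist")
def wpanel(px,h,tool): # full px in the wrist picture -> (u,v) at height h
    d=np.array([px[0]-W["cx"],px[1]-W["cy"]]); r=np.hypot(*d); a=r/W["fx"]
    M=np.eye(4); M[:3,:3]=R.from_quat(tool[1]).as_matrix(); M[:3,3]=tool[0]; M=M@W["tool_from_camera"]
    k=M[:3,:3]@[np.sin(a)*d[0]/r,-np.sin(a)*d[1]/r,-np.cos(a)]
    o=RP.T@(M[:3,3]-OP); b=RP.T@k; return (o+b*(h-o[2])/b[2])[:2]
E
python3 - <<'E'
from h import *; import json
tl=json.load(open("w1.json")); c2=lambda p,h:wpanel(np.array(p)/5+[149.6,59.6],h,tl); c3=lambda p,h:wpanel(np.array(p)/5+[239.6,164.6],h,tl)
dots=[c2(p,0) for p in [(134,169),(214,87),(324,52),(436,74)]]
f=least_squares(lambda x:[np.hypot(*(d-x))-51 for d in dots],np.mean(dots,0)-[40,0]);A=f.x
print("axis",A,f.fun,[np.round(np.arctan2(*(d-A)),3) for d in dots])
print("disc",c2((322,283),16))
a,b=c2((173,161),54),c2((269,278),54);print("line",a,b,np.arctan2(*(a-b)),np.arctan2(*(a-A)))
print("tip",c3((164,221),12),"slider",c3((650,296),54),c3((602,232),6),"trackcentre",c3((10,335),6))
print("corners(0)",[wpanel(p,0,tl) for p in [(129,67),(459,71),(137,283)]])
E
```

```text
axis [204.71118568  89.86969875] [ 0.1511536  -0.11022227 -0.12063112  0.15530449] [np.float64(0.564), np.float64(1.065), np.float64(1.572), np.float64(2.071)]
disc [204.33529785  87.35526308]
line [228.13708523 107.9774829 ] [205.16374829  89.72184101] 0.8993293138886839 0.9127486370853337
tip [103.98918257  27.29186895] slider [100.36221886 -69.66864422] [ 99.66588079 -71.41732914] trackcentre [75.35917308 62.53829644]
corners(0) [array([268.33782436, 191.92936319]), array([ 269.11238632, -192.64895686]), array([ -1.67709876, 207.16444494])]
```

The axis is at (u,v) = (204.3, 89.8), the pointer at 0.90 rad and green at 2.075. Next I'll grip the knob and turn it.

```bash
python3 - <<'E'
from h import *; from station import env,set_gripper
import cv2,json
K=(204.3,89.8); st=lambda n:(lambda s:print(n,round(s["time_s"],1),s["force"].round(1),s["wrist_torque"].round(2),round(s["width"],1),s["grip_force"]))(env.read_state())
env.reach(world(*K,170),quat(-.67)); set_gripper(50); st("hover")
if env.move_l(world(*K,103),rate=60,f_stop=12): st("CONTACT"); raise SystemExit
set_gripper(0); st("grip")
for th in np.linspace(-.67,.504,5)[1:]:
    env.move_l(world(*K,103),rot=quat(th),rate=30); st(f"th {th:.2f}")
set_gripper(50); st("open")
env.move_l(world(*K,175),rate=100)
env.reach(world(130,20,270),quat()); env.hold(.3)
s=env.read_state(); im=viewer.camera("wrist"); st("end")
json.dump([s["tool_pos"].tolist(),s["orientation"].tolist()],open("w2.json","w"))
cv2.imwrite("pics/w2.png",cv2.resize(im[55:275,145:405],None,fx=2.7,fy=2.7,interpolation=cv2.INTER_CUBIC))
E
```

```text
hover 5.7 [-0.7  0.5  0.4] [-0.07  0.19 -0.01] 50.3 0.0
grip 7.6 [ 1.  -2.   1.4] [-0.27  0.18 -0.1 ] 15.8 29.985155761241913
th -0.38 8.0 [-0.  -3.   1.8] [-0.21  0.17 -0.22] 15.9 29.990541636943817
th -0.08 8.5 [-1.2 -1.3  3.8] [-0.13  0.18 -0.2 ] 16.0 29.990505874156952
th 0.21 8.9 [-2.  -1.5  4.2] [-0.02  0.15 -0.08] 15.7 29.990656971931458
th 0.50 9.3 [-2.1 -1.4  4.6] [0.08 0.14 0.02] 15.9 29.990747272968292
open 10.1 [ 0.7 -0.6  0.2] [0.01 0.18 0.02] 49.9 0.0
end 12.1 [-0.3  0.7 -0. ] [-0.1   0.2   0.05] 49.9 0.0
```

View pics/w2.png

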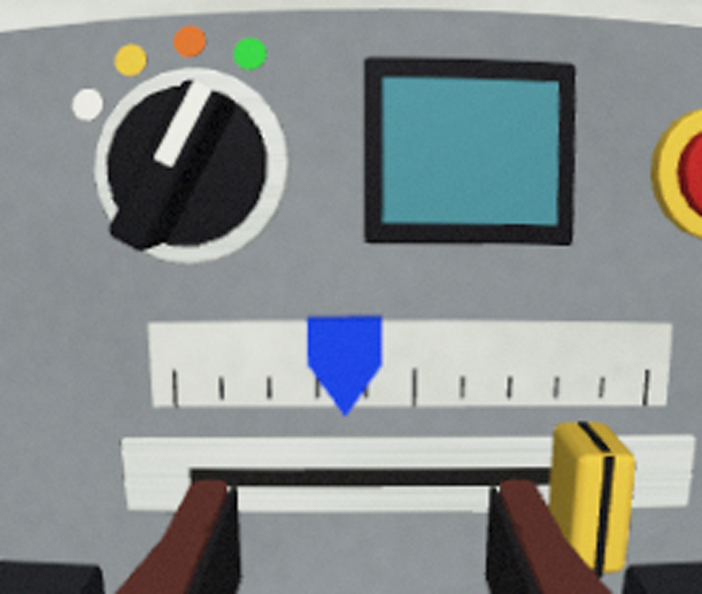

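The knob line now runs from (203,83) to (164,162), towards green. The slider's top line runs from (606,458) to (600,573), and the arrow tip is at (346,416). I'll check the angle, and if it's good, move the slider.

```bash
python3 - <<'E'
from h import *; from station import env,set_gripper
import cv2,json
tl=json.load(open("w2.json")); c=lambda p,h:wpanel((np.array(p)+.5)/2.7-.5+[145,55],h,tl)
a,b=c((203,83),54),c((164,162),54); ang=np.arctan2(*(a-b)); sel=1.5+ang-2.073
S=c((606,458),54),c((600,573),54); tip=c((346,416),12)
print("sel",sel,"slider",S,"tip",tip)
if abs(sel-1.5)>.08: raise SystemExit
sv=(S[0][1]+S[1][1])/2; su=75.5; tv=tip[1]*.5+27.3*.5; print(sv,tv)
st=lambda n:(lambda s:print(n,round(s["time_s"],1),s["force"].round(1),round(s["width"],1),s["grip_force"],(RP.T@(s["tool_pos"]-OP)).round(1)))(env.read_state())
env.reach(world(su,sv,175),quat()); set_gripper(60); st("hover")
if env.move_l(world(su,sv,103),rate=60,f_stop=12): st("CONTACT"); raise SystemExit
set_gripper(0); st("grip")
env.move_l(world(su,tv,103),rate=50); env.hold(.3); st("moved")
set_gripper(60); st("open")
env.move_l(world(su,tv,175),rate=100)
env.reach(world(130,20,270),quat()); env.hold(.3)
s=env.read_state(); im=viewer.camera("wrist"); st("end")
json.dump([s["tool_pos"].tolist(),s["orientation"].tolist()],open("w3.json","w"))
cv2.imwrite("pics/w3.png",cv2.resize(im[55:275,145:405],None,fx=2.7,fy=2.7,interpolation=cv2.INTER_CUBIC))
E
```

```text
sel 1.4754113408053056 slider (array([100.0012079 , -68.58037296]), array([ 53.20598041, -70.71782631])) tip [104.09496545  27.35124006]
-69.64909963568587 27.325620029309164
hover 13.3 [ 0.6 -0.5 -0.9] 59.8 0.0 [ 76.  -69.4 175.4]
grip 15.3 [-0.9 -1.3  1.3] 23.8 29.998193085193634 [ 75.6 -69.8 103.1]
moved 17.6 [-3.1 -2.   5.8] 23.5 29.9989852309227 [ 75.3  28.1 103.2]
open 18.4 [ 0.5  0.9 -0.7] 60.2 0.0 [ 75.5  27.3 103. ]
end 20.2 [ 0.1  0.5 -0. ] 60.2 0.0 [129.2  20.2 269.1]
```

View pics/w3.png

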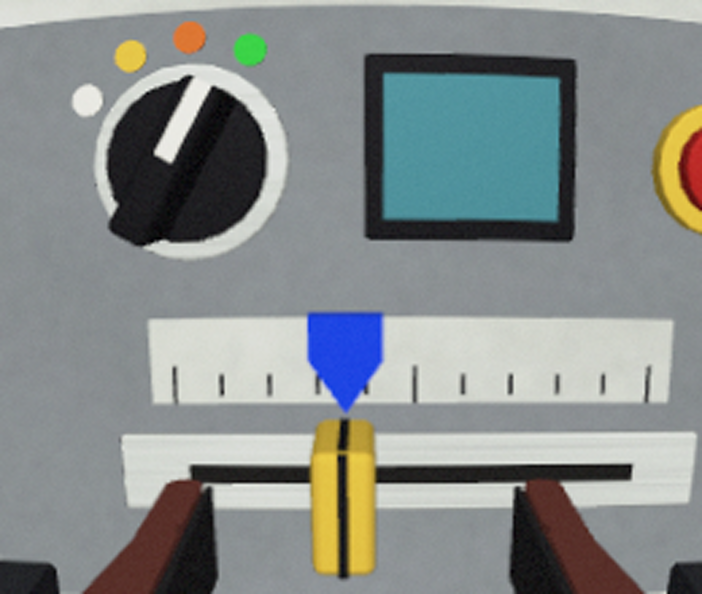

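The slider's line now runs from (342,456) to (343,576), under the tip at (346,411). I'll check the offset and hand in if it's good.

```bash
python3 - <<'E'
from h import *; from station import workorder
import json
tl=json.load(open("w3.json")); c=lambda p,h:wpanel((np.array(p)+.5)/2.7-.5+[145,55],h,tl)
d=np.mean([c((342,456),54)[1],c((343,576),54)[1]])-c((346,411),12)[1]; print(d)
if abs(d)<3: print(workorder.sign_off())
E
```

```text
0.5663890194074241
the job is handed in; nothing more can be done
None
```

I turned the selector to the green dot (about 1.48 rad measured), slid the slider's line to about 0.6 mm from the arrow tip, and handed the job in at about 20 s; no verdict came back.

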